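Start the wax melter at its guarded control desk

TASK

Start the wax melter from its control desk: slide the clear guard up the slope to its end stop and leave it there, then press the green, the yellow and the blue key in that order, one at a time, each gently all the way down to its stop and held there for about a second, letting it spring up before the next. Leave the red key alone and do not disturb the things standing around the desk.

Things in the scene. Friction and masses are not known exactly. Their poses are not given: they have to be found in the camera images.
- desk: Grey wedge-shaped control desk fixed on the bench, 182 deep (x) x 290 wide (y); origin under its centre, z up, x to its rear. Its face slopes 25 degrees down to the robot: 48 mm high in front, 90 over the origin, 132 at the rear. Rails 33 mm proud of the face edge it left and right; between them the keys stand in a row along y, 62 mm apart, 50 mm down the slope from the face's middle.
- guard (a joint): Sliding clear guard plate with two yellow edge strips (74 mm up the slope x 250 wide, its top 28 mm over the face); value in m: 0 = fully down, covering the keys; 0.09 = up against its end stop, keys free. It slides stiffly (about 4 N) and stays where it is left.
- guard_grip (a point): Middle of the top of the guard's black grip bar, which runs across the desk: 90 long, 14 thick, 28 mm tall above the plate. z is the outward normal of the face, x points up the slope (the opening direction), y along the bar.
- green_key: The green key with its steel bezel (52 mm across), fixed on the face; origin on the face under the key's centre, z along the outward normal of the face. Which colour stands at which place of the row changes.
- green_cap (a joint): How far the green key is pressed, in m: 0 = up; it springs back. It meets a solid stop after 6 to 13 mm (each key differs), the spring giving about 4.5 N there; feel for the stop.
- green_top (a point): Centre of the top of the green round cap (40 mm across, 20 mm over the face when up); z is the outward normal: press along -z.
- yellow_key: The yellow key with its steel bezel (52 mm across), fixed on the face; origin on the face under the key's centre, z along the outward normal of the face. Which colour stands at which place of the row changes.
- yellow_cap (a joint): How far the yellow key is pressed, in m: 0 = up; it springs back. It meets a solid stop after 6 to 13 mm (each key differs), the spring giving about 4.5 N there; feel for the stop.
- yellow_top (a point): Centre of the top of the yellow round cap (40 mm across, 20 mm over the face when up); z is the outward normal: press along -z.
- blue_key: The blue key with its steel bezel (52 mm across), fixed on the face; origin on the face under the key's centre, z along the outward normal of the face. Which colour stands at which place of the row changes.
- blue_cap (a joint): How far the blue key is pressed, in m: 0 = up; it springs back. It meets a solid stop after 6 to 13 mm (each key differs), the spring giving about 4.5 N there; feel for the stop.
- blue_top (a point): Centre of the top of the blue round cap (40 mm across, 20 mm over the face when up); z is the outward normal: press along -z.
- red_key: The red key with its steel bezel (52 mm across), fixed on the face; origin on the face under the key's centre, z along the outward normal of the face. Which colour stands at which place of the row changes.
- red_cap (a joint): How far the red key is pressed, in m: 0 = up; it springs back. It meets a solid stop after 6 to 13 mm (each key differs), the spring giving about 4.5 N there; feel for the stop.
- red_top (a point): Centre of the top of the red round cap (40 mm across, 20 mm over the face when up); z is the outward normal: press along -z.
- paste_tin: Bystander: round tin with an orange band, 68 across, 58 high, beside the desk on its left; origin at its underside's centre.
- alu_cup: Bystander: aluminium cup, 70 across, 72 high, left of the desk's rear; origin at its underside's centre.
- spacer_tube: Bystander: grey tube standing upright, 34 across, 46 high, right of the desk; origin at its underside's centre.
- spatula: Bystander: spatula with a red handle, 184 x 24 x 14, lying in front of the desk; origin at its underside's centre.

How it is judged:
By the outcome, as a careful person would: the job done as asked, in the order asked, and still so for the second after the job is handed in, with the robot touching nothing.
It also fails if it takes over 61 s, if anything falls off the work surface, if the arm or the gripper's body presses on something with over 40 N, if the wrist force passes 120 N, or if a joint passes its speed limit or range.

ROBOT

A 6-joint arm with a two-finger parallel gripper is mounted at the origin on a cart in front of the work surface, level with it; the furniture and walls round the work are solid. World frame = base frame: x ahead of the robot, y to its left, z up, the work surface at z = 0. Lengths are in m, angles in rad, forces in N, time in s.
With the tool pointing down it reaches from about 0.3 to 0.825 m from the base axis. Payload 5.4 kg.
Tool frame: the origin (TCP) lies at the very end of the fingers, on their centre line; the grasp point (between the pads) lies 19 mm behind it; z points along the fingers, x is the direction in which the jaws open and shut, and the axes are right-handed (so a half turn about z gives the same grasp; the last joint's range is limited). The gripper opens to 92 mm and grips with 3 to 60 N. Pads are 20 mm wide; open, the fingers measure 128 mm over their backs; the gripper's body (75 mm by 189 mm) begins 69 mm behind the grasp point.
Start: joints at [1.081, 0.158, 1.597, -0, 1.386, -0.21], TCP at [0.159, 0.553, 0.215] pointing down, gripper open.
Joint ranges: [-2.91, 2.91], [-0.94, 2.29], [0.18, 2.7], [-1.29, 4.43], [0.17, 2.64], [-3, 3]. Speed limits (rad/s): [2.57, 2.57, 3.14, 3.14, 3.14, 3.14].

INTERFACE

Orientations are given as a rotation vector (axis times angle).
In Python, from workcell import bot gives the robot as it stands. Calls block until the motion is done:
- bot.goto(position, orientation): joint-space move of the TCP to a pose.
- bot.line_to(position, rot=None, max_speed=0.15): straight line of the TCP; rot=None keeps the orientation; max_speed is the mean speed in m/s.
- bot.set_joints(angles): joint-space move.
- bot.set_gripper(opening, newtons=None): opening from 0.0 (shut) to 1.0 (fully open); newtons is the grip in N (None keeps the last); returns when the fingers have stopped.
- bot.hold(seconds).
- bot.inverse_kinematics(position, orientation): joint angles nearest the present ones, or None.
- bot.read_camera(name): name is "scene" or "top" or "wrist"; returns a dict with "pixels" (400x640x3 uint8, blue, green, red), "fx", "fy", "cx", "cy" (pixels), "k1" (the pictures are not rectified: a ray, as slopes to the right and down, at radius r is drawn at 1 + k1 r^2 times it, then the intrinsics apply), "R" (3x3) and "t" (3): a world point X has camera coordinates R X + t. Camera axes: x right, y down, z forward; pixel columns grow to the right and rows downward; lengths in m; the calibration is good to about 2 mm. A picture is of the moment at which its call begins. There is no depth.
A pose or a line that the arm cannot do raises bot.MotionError and nothing moves.
- bot.job_done(): hands the job in, once; it reports no verdict.
Readings, each from a call of its own:
- bot.current_clock(): time.
- bot.current_joints(): joint angles.
- bot.current_joint_vel(): joint speeds.
- bot.current_effort(): joint torques, N m.
- bot.current_ee_pos(): TCP position.
- bot.current_tool_rot(): TCP orientation.
- bot.current_contact_force(): force on the tool from outside, world axes, zero at the start.
- bot.current_ft_torque(): the same for the moment, N m.
- bot.current_opening(): opening from 0.0 (shut) to 1.0 (fully open).
Only numpy, scipy, OpenCV 4.12 (cv2) and the standard library are available. Lean on these libraries where they do the work, as an engineer would, in place of code of your own. Each camera call takes 0.05 s, during which the arm holds its last target.

## Working session

There is one attempt and no reset: what is moved stays moved. The work goes in short steps, each a Python script; the robot and the scene stay as the last script left them, time stands still between calls to the robot, and variables do not carry over. Pictures are saved under pics/ and viewed, and the job is handed in when it is done.

```bash
ls; mkdir -p pics; python3 - <<'E'
from workcell import bot
import cv2,pickle
for n in ["scene","top","wrist"]:
    c=bot.read_camera(n); cv2.imwrite(f"pics/{n}0.png",c["pixels"]); pickle.dump(c,open(f"pics/{n}0.pkl","wb"))
    print(n,c["fx"],c["cx"],c["cy"],c["k1"],c["R"].round(3).tolist() if hasattr(c["R"],'round') else c["R"],c["t"])
print(bot.current_clock(),bot.current_tool_rot(),bot.current_contact_force(),bot.current_opening())
E
```

```text
pics
scene 436.9076950324464 316.94099620511054 198.5655709485356 0.004602455328832267 [[0.7, -0.714, -0.009], [-0.462, -0.444, -0.768], [0.544, 0.542, -0.641]] [-0.30040224  0.35309667  0.66985405]
top 435.38520879936635 307.6853260441237 201.96254411924997 0.023327002542749765 [[0.029, -1.0, -0.0], [-0.995, -0.028, -0.095], [0.095, 0.003, -0.995]] [0.07387127 0.53938957 1.09595735]
wrist 301.1314972275403 315.04624591454433 204.44002395977537 -0.05431423353216978 [[0.277, 0.961, -0.002], [0.933, -0.268, 0.238], [0.229, -0.068, -0.971]] [-0.57299247 -0.02647425  0.38884771]
0.15 [ 2.50905688e+00  1.88958208e+00 -2.00160632e-03] [ 0.82710642 -0.3540372  -1.09715118] 0.9967459352293504
```

View pics/scene0.png

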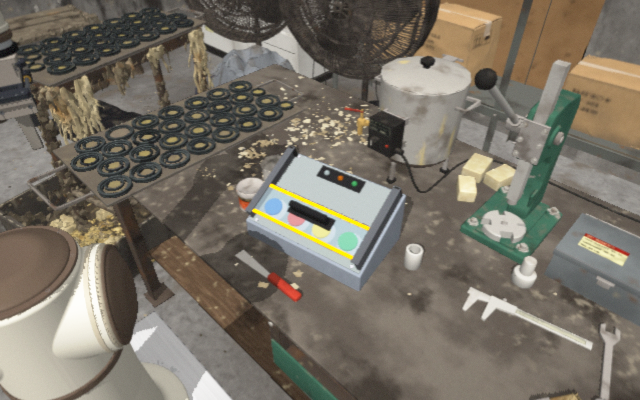

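View pics/top0.png

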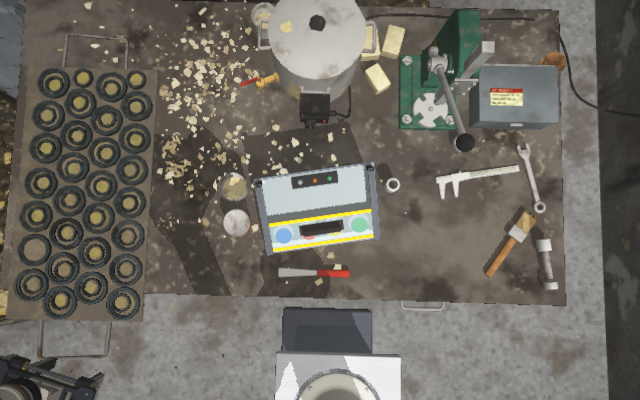

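View pics/wrist0.png

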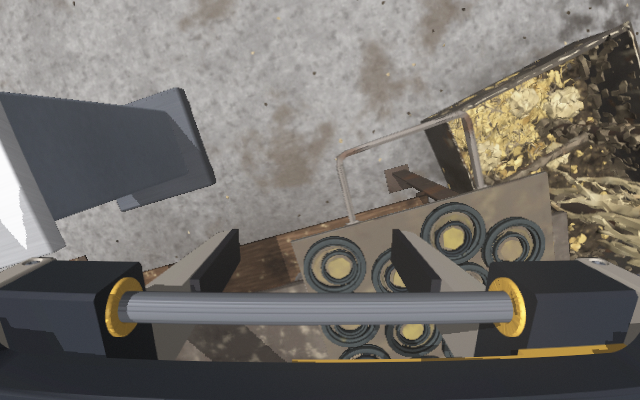

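The scene view shows the desk near (325,220), with the keys blue, red, yellow and green from left to right under the guard. In the top view the desk spans about (257..380, 163..255) and is slightly yawed. I'll enlarge both.

```bash
python3 - <<'E'
import cv2
i=cv2.imread("pics/top0.png")[155:265,240:400]; cv2.imwrite("pics/topc.png",cv2.resize(i,None,fx=5,fy=5,interpolation=cv2.INTER_CUBIC))
i=cv2.imread("pics/scene0.png")[140:290,235:415]; cv2.imwrite("pics/scenec.png",cv2.resize(i,None,fx=4,fy=4,interpolation=cv2.INTER_CUBIC))
E
```

```text
(no output)
```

View pics/topc.png

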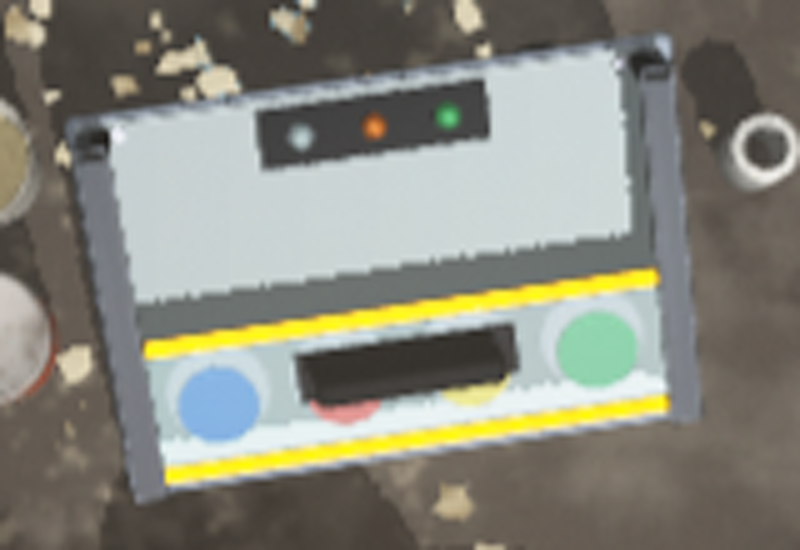

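View pics/scenec.png

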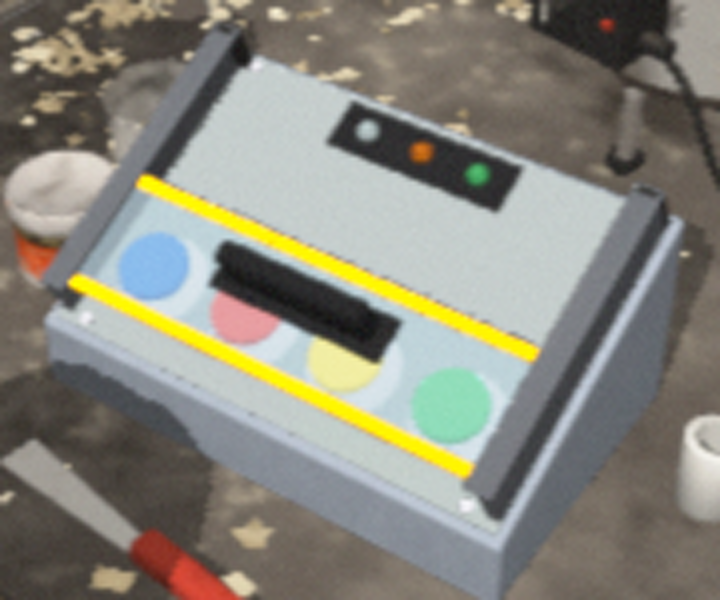

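```bash
cat > h.py <<'E'
import numpy as np,cv2,pickle
from scipy.spatial.transform import Rotation as Ro
from scipy.optimize import least_squares
s,c=np.sin(np.radians(25)),np.cos(np.radians(25))
def face(u,v,h): return np.array([u*c-h*s,v,0.09+u*s+h*c])
def world(p,P): return np.array([p[0],p[1],0])+Ro.from_euler('z',p[2]).as_matrix()@P
def proj(cam,X):
    q=np.array(cam["R"])@X+np.array(cam["t"]); a=q[:2]/q[2]; a=a*(1+cam["k1"]*(a@a))
    return np.array([cam["fx"]*a[0]+cam["cx"],cam["fy"]*a[1]+cam["cy"]])
T=lambda x,y:np.array([240+(x+.5)/5-.5,155+(y+.5)/5-.5])
S=lambda x,y:np.array([235+(x+.5)/4-.5,140+(y+.5)/4-.5])
E
python3 - <<'E'
from h import *
ct=pickle.load(open("pics/top0.pkl","rb"));cs=pickle.load(open("pics/scene0.pkl","rb"))
obs=[("blueT",ct,face(-.05,.093,.02),T(218,404)),("greenT",ct,face(-.05,-.093,.02),T(597,348)),
("blueS",cs,face(-.05,.093,.02),S(154,266)),("greenS",cs,face(-.05,-.093,.02),S(452,405)),
("cFR",cs,face(-.1004,-.145,0),S(500,533)),("cFL",cs,face(-.1004,.145,0),S(48,318)),("cRR",cs,face(.1004,-.145,0),S(683,226))]
def f(p): return np.concatenate([proj(k,world(p,P))-o for n,k,P,o in obs])
r=least_squares(f,[.5,0,.1]); print(r.x)
for o,e in zip(obs,r.fun.reshape(-1,2)): print(o[0],e.round(2))
p=r.x
for nm in ["T","S"]:
    sub=[o for o in obs if (o[1] is ct)==(nm=="T")]
    rr=least_squares(lambda p:np.concatenate([proj(k,world(p,P))-o for n,k,P,o in sub]),p); print(nm,rr.x)
np.save("p.npy",p)
# guard: strip ends -> u
import itertools
for nm,k,px in [("upL",ct,T(145,342)),("upR",ct,T(658,270)),("loL",ct,T(166,482)),("loR",ct,T(668,410)),("upL",cs,S(142,176)),("upR",cs,S(537,355)),("loL",cs,S(72,285)),("loR",cs,S(470,475))]:
    q=least_squares(lambda a:proj(k,world(p,face(a[0],a[1],.028)))-px,[-.05,0]).x; print(nm,q.round(4))
for h in (.028,.056):
  for nm,k,px in [("L",ct,T(297,353)),("R",ct,T(513,325)),("bL",ct,T(303,405)),("bR",ct,T(518,375)),("L",cs,S(222,240)),("R",cs,S(400,318)),("bL",cs,S(210,287)),("bR",cs,S(380,362)),("topfrontL?",cs,S(217,258)),("topfrontR?",cs,S(365,332))]:
    q=least_squares(lambda a:proj(k,world(p,face(a[0],a[1],h)))-px,[-.05,0]).x; print(h,nm,q.round(4))
E
```

```text
[0.51626324 0.06501957 0.16964839]
blueT [-0.72  0.31]
greenT [-0.44  0.68]
blueS [ 0.42 -1.05]
greenS [-0.17 -1.03]
cFR [0.06 4.01]
cFL [-0.83  0.  ]
cRR [ 1.75 -3.5 ]
T [0.51744689 0.0639267  0.17502257]
S [0.51595582 0.06537941 0.16845156]
upL [-0.0091  0.1201]
upR [-0.0095 -0.1256]
loL [-0.0828  0.1216]
loR [-0.0826 -0.1247]
upL [-0.0115  0.1261]
upR [-0.013  -0.1222]
loL [-0.0837  0.1236]
loR [-0.0813 -0.1232]
0.028 L [-0.0256  0.0497]
0.028 R [-0.027  -0.0542]
0.028 bL [-0.0528  0.0505]
0.028 bR [-0.0531 -0.054 ]
0.028 L [-0.026   0.0613]
0.028 R [-0.0246 -0.05  ]
0.028 bL [-0.0521  0.0517]
0.028 bR [-0.0498 -0.0532]
0.028 topfrontL? [-0.0361  0.0578]
0.028 topfrontR? [-0.039  -0.0377]
0.056 L [-0.0141  0.0493]
0.056 R [-0.0154 -0.0516]
0.056 bL [-0.0404  0.05  ]
0.056 bR [-0.0407 -0.0514]
0.056 L [-0.0349  0.0447]
0.056 R [-0.0336 -0.0625]
0.056 bL [-0.0601  0.0355]
0.056 bR [-0.0578 -0.0656]
0.056 topfrontL? [-0.0447  0.0413]
0.056 topfrontR? [-0.0474 -0.0506]
```

```bash
python3 - <<'E'
from h import *
ct=pickle.load(open("pics/top0.pkl","rb"));cs=pickle.load(open("pics/scene0.pkl","rb"))
k=[(ct,.093,T(218,404)),(ct,-.093,T(597,348)),(cs,.093,S(154,266)),(cs,-.093,S(452,405))]
g=[(ct,.037,.125,T(145,342)),(ct,.037,-.125,T(658,270)),(ct,-.037,.125,T(166,482)),(ct,-.037,-.125,T(668,410)),(cs,.037,.125,S(138,178)),(cs,.037,-.125,S(540,356)),(cs,-.037,.125,S(68,285)),(cs,-.037,-.125,S(472,477))]
def f(a): return np.concatenate([proj(C,world(a,face(-.05,v,.02)))-o for C,v,o in k]+[proj(C,world(a,face(a[3]+u,v,.028)))-o for C,u,v,o in g])
r=least_squares(f,[.5,0,.1,-.05]); print(r.x); print(r.fun.reshape(-1,2).round(2).tolist())
p=r.x; np.save("p.npy",p)
# overlay
for C,nm,x0,y0,sc,w,h in [(ct,"top0",240,155,5,160,110),(cs,"scene0",235,140,4,180,150)]:
    im=cv2.resize(C["pixels"][y0:y0+h,x0:x0+w],None,fx=sc,fy=sc,interpolation=cv2.INTER_CUBIC)
    def D(P,col=(255,0,255)):
        q=(proj(C,world(p,P))-[x0,y0]+.5)*sc-.5; cv2.circle(im,tuple(int(round(z)) for z in q),3,col,-1)
    for v in (.093,.031,-.031,-.093):
        D(face(-.05,v,.02))
        for t in np.linspace(0,6.28,16): D(face(-.05+.02*np.cos(t),v+.02*np.sin(t),.02),(0,0,0))
    for u in (-.1004,.1004):
        for v in (-.145,.145): D(face(u,v,0),(0,0,255))
    for v in (-.145,.145): D(np.array([-.091,v,0]),(0,0,255))
    for u in (-.007,.007):
        for v in (-.045,.045): D(face(p[3]+u,v,.056),(0,255,0)); D(face(p[3]+u,v,.028),(255,255,0))
    cv2.imwrite(f"pics/ov_{nm}.png",im)
from workcell import bot
R0=Ro.from_rotvec(bot.current_tool_rot()).as_matrix(); print(R0.round(2).tolist())
E
```

```text
[ 0.51579414  0.06450972  0.17410085 -0.04689317]
[[-0.4, 0.66], [-0.16, 0.7], [0.38, -0.7], [0.08, -0.85], [-1.71, 1.03], [-0.02, 0.16], [-0.94, 1.0], [0.51, 0.4], [1.63, -0.56], [1.55, -0.92], [0.4, 0.26], [0.03, 1.27]]
[[0.28, 0.96, -0.0], [0.96, -0.28, -0.0], [-0.0, -0.0, -1.0]]
```

View pics/ov_top0.png

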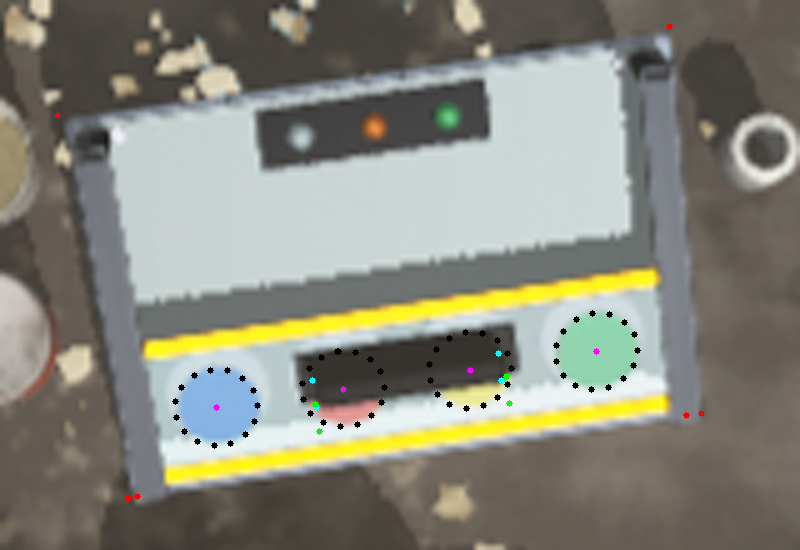

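View pics/ov_scene0.png

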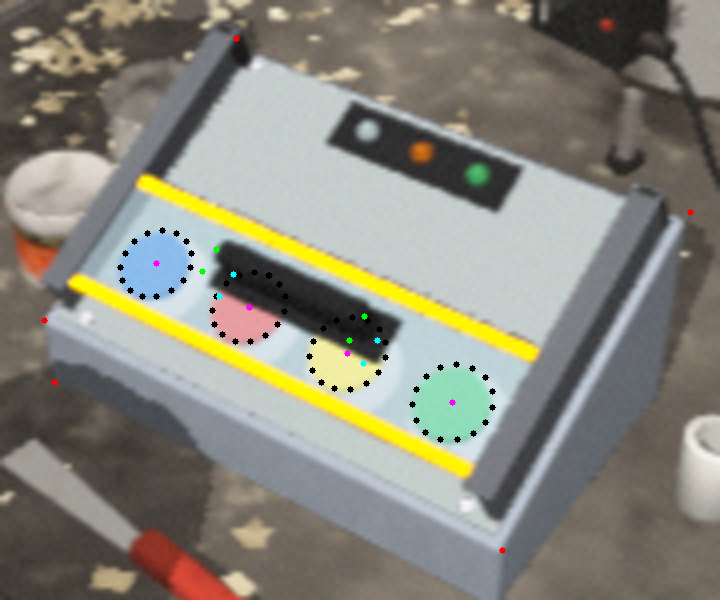

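```bash
cat >> h.py <<'E'
try: p=np.load("p.npy")
except Exception: p=None
Rz=lambda a:Ro.from_euler('z',a).as_matrix()
def rot(k): # k=0: tool x up-slope, 1: -up, 2: +y desk, 3: -y
    n=np.array([-s,0,c]); up=np.array([c,0,s]); y=np.array([0,1.,0])
    x=[up,-up,y,-y][k]; z=-n; R=np.stack([x,np.cross(z,x),z],1)
    return Ro.from_matrix(Rz(p[2])@R).as_rotvec()
W=lambda u,v,h: world(p,face(u,v,h))
E
python3 - <<'E'
from h import *
from workcell import bot
for k in range(4):
  for a in [(-.07,0,.13),(-.07,0,.04),(.03,0,.04),(-.05,-.093,.02),(-.05,.093,.01),(-.1,0,.16)]:
    q=bot.inverse_kinematics(W(*a),rot(k)); print(k,a,W(*a).round(3),None if q is None else np.round(q,2))
E
```

```text
0 (-0.07, 0, 0.13) [0.399 0.044 0.178] [-0.39 -0.79  2.46  0.26  1.11 -0.64]
0 (-0.07, 0, 0.04) [0.437 0.051 0.097] [-0.32 -0.48  2.46  0.28  0.79 -0.65]
0 (0.03, 0, 0.04) [0.526 0.066 0.139] [-0.2  -0.22  2.19  0.22  0.78 -0.5 ]
0 (-0.05, -0.093, 0.02) [ 0.479 -0.036  0.087] [-0.52 -0.27  2.34  0.4   0.77 -0.94]
0 (-0.05, 0.093, 0.01) [0.451 0.148 0.078] [ 0.01 -0.29  2.37  0.12  0.63 -0.24]
0 (-0.1, 0, 0.16) [0.36  0.037 0.193] None
1 (-0.07, 0, 0.13) [0.399 0.044 0.178] [-0.39 -0.79  2.46  0.26  1.11  2.5 ]
1 (-0.07, 0, 0.04) [0.437 0.051 0.097] [-0.32 -0.48  2.46  0.28  0.79  2.49]
1 (0.03, 0, 0.04) [0.526 0.066 0.139] [-0.2  -0.22  2.19  0.22  0.78  2.64]
1 (-0.05, -0.093, 0.02) [ 0.479 -0.036  0.087] [-0.52 -0.27  2.34  0.4   0.77  2.2 ]
1 (-0.05, 0.093, 0.01) [0.451 0.148 0.078] [ 0.01 -0.29  2.37  0.12  0.63  2.9 ]
1 (-0.1, 0, 0.16) [0.36  0.037 0.193] None
2 (-0.07, 0, 0.13) [0.399 0.044 0.178] [-0.39 -0.79  2.46  0.26  1.11 -2.21]
2 (-0.07, 0, 0.04) [0.437 0.051 0.097] [-0.32 -0.48  2.46  0.28  0.79 -2.23]
2 (0.03, 0, 0.04) [0.526 0.066 0.139] [-0.2  -0.22  2.19  0.22  0.78 -2.07]
2 (-0.05, -0.093, 0.02) [ 0.479 -0.036  0.087] [-0.52 -0.27  2.34  0.4   0.77 -2.51]
2 (-0.05, 0.093, 0.01) [0.451 0.148 0.078] [ 0.01 -0.29  2.37  0.12  0.63 -1.81]
2 (-0.1, 0, 0.16) [0.36  0.037 0.193] None
3 (-0.07, 0, 0.13) [0.399 0.044 0.178] [-0.39 -0.79  2.46  0.26  1.11  0.93]
3 (-0.07, 0, 0.04) [0.437 0.051 0.097] [-0.32 -0.48  2.46  0.28  0.79  0.92]
3 (0.03, 0, 0.04) [0.526 0.066 0.139] [-0.2  -0.22  2.19  0.22  0.78  1.07]
3 (-0.05, -0.093, 0.02) [ 0.479 -0.036  0.087] [-0.52 -0.27  2.34  0.4   0.77  0.63]
3 (-0.05, 0.093, 0.01) [0.451 0.148 0.078] [ 0.01 -0.29  2.37  0.12  0.63  1.33]
3 (-0.1, 0, 0.16) [0.36  0.037 0.193] None
```

```bash
python3 - <<'E'
from h import *
from workcell import bot
bot.goto(W(-.07,0,.13),rot(0)); 
c_=bot.read_camera("wrist"); pickle.dump(c_,open("pics/w1.pkl","wb")); cv2.imwrite("pics/w1.png",c_["pixels"])
print(bot.current_clock(),bot.current_contact_force().round(2),(bot.current_ee_pos()-W(-.07,0,.13)).round(4))
E
```

```text
2.225 [0.15 0.67 0.6 ] [0.0002 0.0004 0.0003]
```

View pics/w1.png

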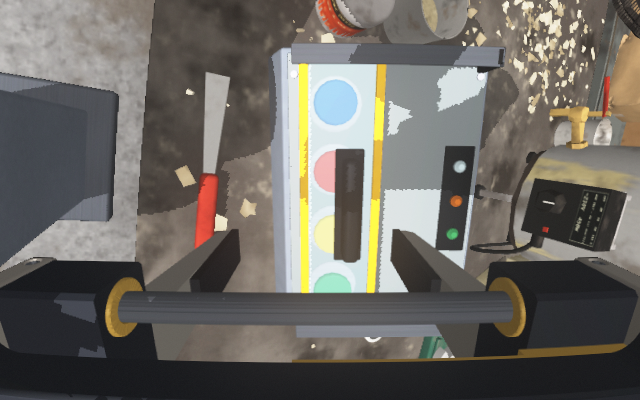

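The wrist view shows the bar and its foot at (335..364, 149..262), blue at (335,102), red at about (335,171) and yellow at about (335,235). I'll check the desk fit against these.

```bash
python3 - <<'E'
from h import *
C=pickle.load(open("pics/w1.pkl","rb"))
def inv(px,h): return least_squares(lambda a:proj(C,W(a[0],a[1],h))-px,[-.05,0]).x.round(4)
print("blue",inv((335.5,102),.02)); 
for q in [(300,100),(311,100),(376,100),(386,100)]: print("strip",inv(q,.028))
for h in (.028,.056):
  print(h,[inv(q,h).tolist() for q in [(336,149),(364,149),(334,262),(360,262)]])
im=cv2.resize(C["pixels"][70:300,270:500],None,fx=3,fy=3,interpolation=cv2.INTER_CUBIC)
cv2.imwrite("pics/w1c.png",im[:600])
E
```

```text
blue [-0.0522  0.091 ]
strip [-0.0833  0.0919]
strip [-0.0739  0.0919]
strip [-0.0178  0.0921]
strip [-0.0091  0.0922]
0.028 [[-0.0517, 0.0501], [-0.0267, 0.0502], [-0.0518, -0.0587], [-0.0263, -0.0587]]
0.056 [[-0.0536, 0.0517], [-0.0312, 0.0518], [-0.0537, -0.0458], [-0.0309, -0.0459]]
```

View pics/w1c.png

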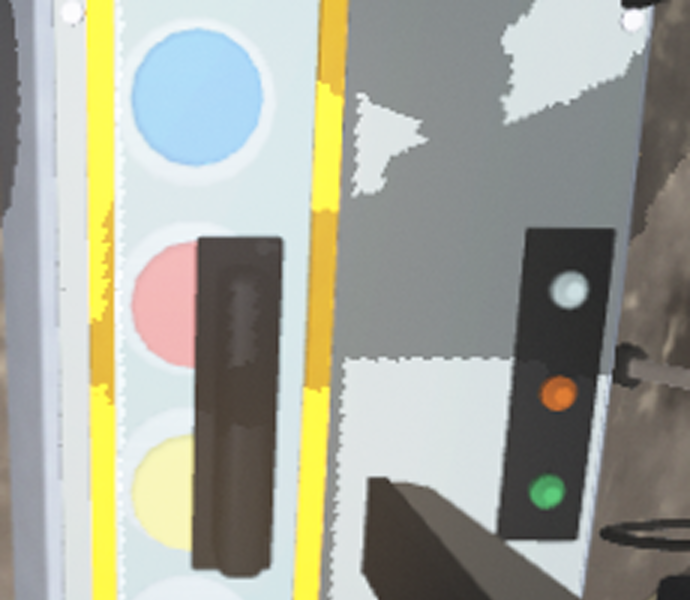

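```bash
cat >> h.py <<'E'
def inface(X):
    d=Rz(p[2]).T@(np.asarray(X)-[p[0],p[1],0])-[0,0,.09]
    return np.array([d[0]*c+d[2]*s,d[1],-d[0]*s+d[2]*c])
def fface(F):
    d=Rz(p[2]).T@np.asarray(F); return np.array([d[0]*c+d[2]*s,d[1],-d[0]*s+d[2]*c])
E
python3 - <<'E'
from h import *
from workcell import bot
bot.set_gripper(0.0,15)
v=-.002
bot.line_to(W(-.078,v,.042),rot=rot(0),max_speed=.1)
F0=fface(bot.current_contact_force()); print(bot.current_clock(),F0.round(2),bot.current_opening())
u=-.078
while u<-.04:
    u+=.003; bot.line_to(W(u,v,.042),max_speed=.05)
    F=fface(bot.current_contact_force()); 
    print(round(u,4),inface(bot.current_ee_pos()).round(4),(F-F0).round(2),round(bot.current_clock(),2))
    if F[0]-F0[0]<-2.5: break
E
```

```text
4.6083 [ 0.06 -0.84  0.18] 0.006668841686609512
-0.075 [-0.0742 -0.0022  0.0425] [-1.02  1.74 -0.24] 4.86
-0.072 [-0.0717 -0.0021  0.0421] [-1.28  0.77 -0.1 ] 5.11
-0.069 [-0.0688 -0.002   0.042 ] [ 0.54  0.42 -0.22] 5.36
-0.066 [-0.0658 -0.002   0.0421] [-0.43 -0.08  0.17] 5.61
-0.063 [-0.0628 -0.002   0.0421] [ 0.18  1.48 -0.21] 5.86
-0.06 [-0.06  -0.002  0.042] [-0.97  1.32 -0.15] 6.11
-0.057 [-0.0577 -0.0018  0.0417] [-2.58  0.25  1.96] 6.36
```

```bash
python3 - <<'E'
from h import *
from workcell import bot
F0=np.array([.06,-.3,.1]); v=-.002
bot.line_to(W(.018,v,.042),max_speed=.04)
u=.018
while u<.045:
    u+=.002; bot.line_to(W(u,v,.042),max_speed=.03)
    Fs=np.mean([fface(bot.current_contact_force()) for _ in range(3)],0)-F0
    print(round(u,4),inface(bot.current_ee_pos()).round(4),Fs.round(2),round(bot.current_clock(),2))
    if Fs[0]<-14: break
c_=bot.read_camera("top"); pickle.dump(c_,open("pics/t2.pkl","wb"))
cv2.imwrite("pics/t2.png",cv2.resize(c_["pixels"][155:265,240:400],None,fx=5,fy=5,interpolation=cv2.INTER_CUBIC))
E
```

```text
0.02 [ 0.0194 -0.0018  0.0417] [-5.09  0.12  0.92] 8.63
0.022 [ 0.0216 -0.0018  0.0418] [-3.35  0.81 -1.7 ] 8.88
0.024 [ 0.0237 -0.0018  0.0418] [-3.21  1.33 -2.01] 9.13
0.026 [ 0.0245 -0.0018  0.0417] [-8.55  0.15  4.04] 9.38
0.028 [ 0.0246 -0.0017  0.0416] [-15.87  -1.46  14.  ] 9.63
```

View pics/t2.png

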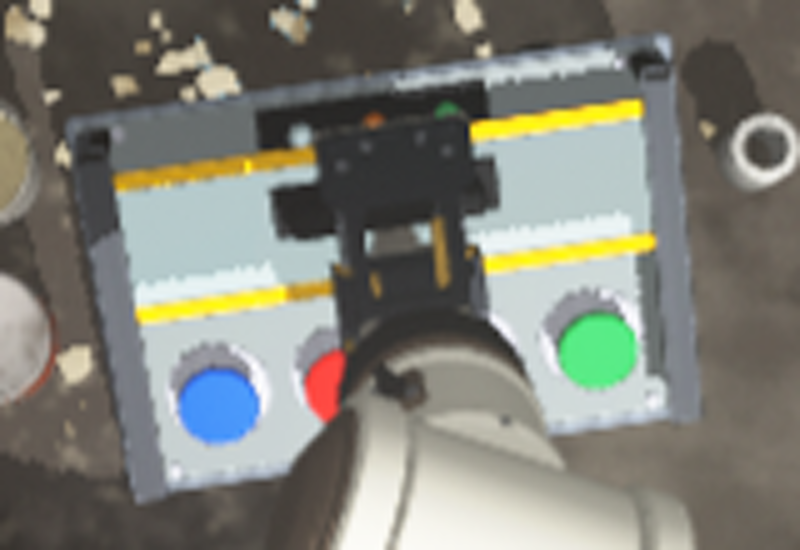

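```bash
python3 - <<'E'
from h import *
for n,pts in [("top0",[(145,342),(658,270),(166,482),(668,410)]),("t2",[(116,178),(642,103),(140,320),(656,248)])]:
    C=pickle.load(open(f"pics/{n}.pkl","rb"))
    print(n,[least_squares(lambda a:proj(C,W(a[0],a[1],.028))-T(*q),[0,0]).x.round(4).tolist() for q in pts])
E
```

```text
top0 [[-0.0079, 0.1206], [-0.0095, -0.1251], [-0.0816, 0.1223], [-0.0826, -0.1239]]
t2 [[0.0745, 0.1206], [0.0738, -0.1246], [0.0035, 0.1211], [0.0017, -0.1251]]
```

The guard has travelled about 84 mm and the force is rising steeply. I'll push a bit harder to confirm it's the real stop rather than sticking.

```bash
python3 - <<'E'
from h import *
from workcell import bot
F0=np.array([.06,-.3,.1]); v=-.002
for u in (.030,.032):
    bot.line_to(W(u,v,.043),max_speed=.03)
    Fs=np.mean([fface(bot.current_contact_force()) for _ in range(3)],0)-F0
    print(round(u,4),inface(bot.current_ee_pos()).round(4),Fs.round(2),round(bot.current_clock(),2))
    if Fs[0]<-28: break
bot.line_to(W(.022,v,.045),max_speed=.05)
bot.line_to(W(.012,v,.045),max_speed=.08)
print(fface(bot.current_contact_force()).round(2))
c_=bot.read_camera("scene"); pickle.dump(c_,open("pics/s3.pkl","wb"))
cv2.imwrite("pics/s3.png",cv2.resize(c_["pixels"][140:290,235:415],None,fx=4,fy=4,interpolation=cv2.INTER_CUBIC))
bot.line_to(W(.0,v,.09),max_speed=.12)
c_=bot.read_camera("wrist"); pickle.dump(c_,open("pics/w3.pkl","wb")); cv2.imwrite("pics/w3.png",c_["pixels"])
print(bot.current_clock())
E
```

```text
0.03 [ 0.0246 -0.0017  0.0417] [-18.37  -3.1   12.12] 9.93
0.032 [ 0.0247 -0.0016  0.0416] [-27.5   -5.39  21.72] 10.18
[-0.24 -0.15 -0.42]
11.45
```

View pics/s3.png

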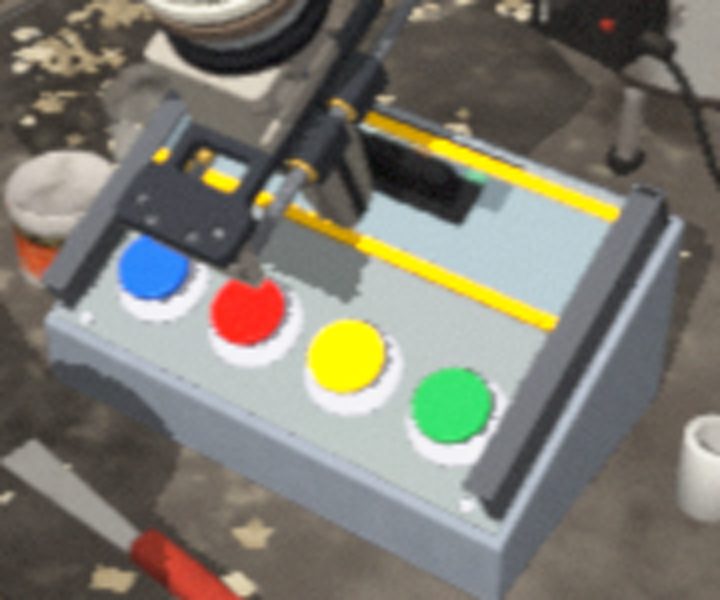

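View pics/w3.png

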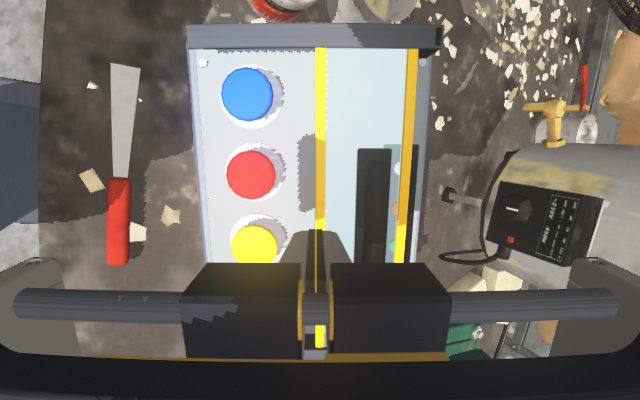

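```bash
cat >> h.py <<'E'
def press(bot,v,u=-.05,cam=None):
    bot.goto(W(u,v,.05),rot(0)); bot.line_to(W(u,v,.025),max_speed=.06); bot.hold(.15)
    F0=np.mean([fface(bot.current_contact_force()) for _ in range(5)],0); print("start",round(bot.current_clock(),2),inface(bot.current_ee_pos()).round(4),F0.round(2))
    h=.025
    while h>.002:
        h-=.001; bot.line_to(W(u,v,h),max_speed=.02)
        F=np.mean([fface(bot.current_contact_force()) for _ in range(3)],0)-F0
        e=inface(bot.current_ee_pos()); print(round(h,4),e.round(4),F.round(2))
        if F[2]>9: break
    bot.hold(1.1)
    F=np.mean([fface(bot.current_contact_force()) for _ in range(3)],0)-F0
    print("held",inface(bot.current_ee_pos()).round(4),F.round(2),round(bot.current_clock(),2))
    bot.line_to(W(u,v,.030),max_speed=.04); bot.line_to(W(u,v,.05),max_speed=.1); bot.hold(.2)
    print("up",round(bot.current_clock(),2),fface(bot.current_contact_force()).round(2))
E
python3 - <<'E'
from h import *
from workcell import bot
C=pickle.load(open("pics/w3.pkl","rb"))
for q in [(246.5,94),(251,175),(254,246)]: print(least_squares(lambda a:proj(C,W(a[0],a[1],.02))-q,[0,0]).x.round(4))
bot.line_to(W(-.03,-.06,.06),max_speed=.15)
press(bot,-.093)
E
```

```text
[-0.0522  0.0909]
[-0.0517  0.029 ]
[-0.0523 -0.0317]
start 13.07 [-0.0495 -0.0931  0.0254] [ 0.08 -0.55 -0.31]
0.024 [-0.05   -0.0931  0.0241] [0.2  0.92 0.33]
0.023 [-0.0501 -0.093   0.023 ] [-0.22  0.05 -0.72]
0.022 [-0.0498 -0.0931  0.0221] [0.07 0.22 1.98]
0.021 [-0.0498 -0.0931  0.0211] [-0.13  0.5   0.85]
0.02 [-0.0498 -0.0931  0.0201] [-0.49  0.21  1.57]
0.019 [-0.0499 -0.0931  0.019 ] [0.43 0.3  2.66]
0.018 [-0.0498 -0.0931  0.018 ] [0.68 0.68 3.2 ]
0.017 [-0.0499 -0.0931  0.017 ] [-0.1  -0.17  2.79]
0.016 [-0.0499 -0.0931  0.016 ] [1.12 0.56 2.44]
0.015 [-0.0499 -0.0931  0.015 ] [0.71 0.11 3.02]
0.014 [-0.0499 -0.0931  0.014 ] [0.91 1.02 4.43]
0.013 [-0.0499 -0.0931  0.013 ] [0.78 0.07 5.23]
0.012 [-0.0498 -0.0931  0.0125] [-3.45  1.35 15.22]
held [-0.0498 -0.0931  0.0125] [-2.4   0.48 15.5 ] 17.43
up 18.57 [ 0.72  0.33 -0.48]
```

Green met a hard stop after about 9 mm, sprang up, and the force went back to 0. I'll press the next two with finer steps to be gentler.

```bash
sed -i 's/h-=.001; bot.line_to/h-=(.001 if h>.0165 else .0004); bot.line_to/; s/if F\[2\]>9: break/if F[2]>8: break/' h.py; python3 - <<'E'
from h import *
from workcell import bot
press(bot,-.031)
c_=bot.read_camera("scene"); cv2.imwrite("pics/s4.png",cv2.resize(c_["pixels"][140:290,235:415],None,fx=4,fy=4,interpolation=cv2.INTER_CUBIC))
E
```

```text
start 19.65 [-0.0496 -0.0314  0.0253] [ 0.78 -0.6   0.37]
0.024 [-0.0499 -0.031   0.0241] [-0.4   0.5  -1.68]
0.023 [-0.0501 -0.031   0.0229] [-0.64  0.61  0.07]
0.022 [-0.0498 -0.031   0.0221] [0.93 1.47 1.39]
0.021 [-0.0498 -0.0311  0.0211] [-0.11  0.81  0.96]
0.02 [-0.0498 -0.0311  0.02  ] [-0.37  0.38  1.68]
0.019 [-0.0498 -0.031   0.019 ] [-0.56  0.47  1.8 ]
0.018 [-0.0498 -0.0311  0.018 ] [-0.42  0.87  1.2 ]
0.017 [-0.0499 -0.0311  0.017 ] [-0.35  0.89  3.15]
0.016 [-0.0498 -0.0311  0.016 ] [1.11 1.14 2.95]
0.0156 [-0.0498 -0.0311  0.0157] [0.31 0.75 2.68]
0.0152 [-0.0499 -0.031   0.0152] [0.74 0.97 3.01]
0.0148 [-0.0499 -0.031   0.0148] [0.71 0.41 3.06]
0.0144 [-0.0499 -0.031   0.0144] [1.64 1.18 2.21]
0.014 [-0.0499 -0.0311  0.014 ] [0.57 1.37 3.19]
0.0136 [-0.0499 -0.0311  0.0136] [1.46 1.51 2.85]
0.0132 [-0.0499 -0.0311  0.0132] [1.16 0.97 3.6 ]
0.0128 [-0.0499 -0.0311  0.0128] [2.   1.71 2.6 ]
0.0124 [-0.0499 -0.0311  0.0124] [2.55 1.28 3.17]
0.012 [-0.0499 -0.031   0.012 ] [2.41 0.93 4.45]
0.0116 [-0.0499 -0.031   0.0116] [2.1  1.36 4.39]
0.0112 [-0.0499 -0.0311  0.0112] [2.37 1.34 3.4 ]
0.0108 [-0.0499 -0.0311  0.0108] [3.25 2.06 3.66]
0.0104 [-0.0499 -0.0311  0.0104] [3.04 0.99 4.36]
0.01 [-0.0499 -0.031   0.0101] [1.83 0.51 6.88]
0.0096 [-0.0498 -0.031   0.01  ] [-0.5   1.16 12.48]
held [-0.0498 -0.031   0.01  ] [ 0.78  1.74 13.29] 27.0
up 28.21 [-0.64  0.23  0.24]
```

View pics/s4.png

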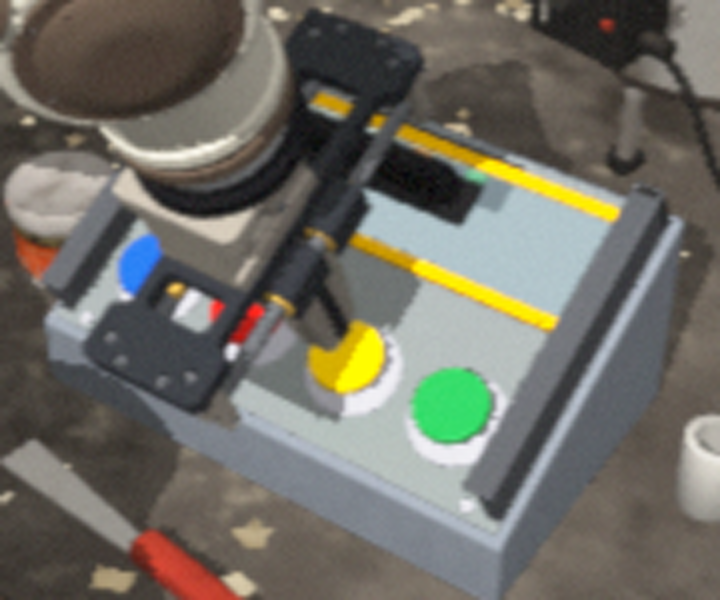

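Yellow reached its stop after about 11.5 mm and is up again, and green is up too. The guard strips are still at their end positions, with the lower one ending at (555,325). Blue is next.

```bash
python3 - <<'E'
from h import *
from workcell import bot
press(bot,.093)
bot.line_to(W(-.05,.093,.10),max_speed=.15)
bot.goto([.25,.35,.32],Ro.from_matrix([[.28,.96,0],[.96,-.28,0],[0,0,-1]]).as_rotvec())
for n in ("scene","top"):
    c_=bot.read_camera(n); pickle.dump(c_,open(f"pics/{n}5.pkl","wb"))
    x0,y0,w,h,k=(235,140,180,150,4) if n=="scene" else (220,155,190,130,4)
    cv2.imwrite(f"pics/{n}5.png",cv2.resize(c_["pixels"][y0:y0+h,x0:x0+w],None,fx=k,fy=k,interpolation=cv2.INTER_CUBIC))
print(bot.current_clock())
E
```

```text
start 29.54 [-0.0495  0.0927  0.0253] [-0.23  0.37 -0.35]
0.024 [-0.0499  0.0931  0.0241] [-0.3  -1.08  0.68]
0.023 [-0.0501  0.093   0.023 ] [0.22 0.78 0.68]
0.022 [-0.0499  0.093   0.022 ] [ 0.74 -1.2   1.67]
0.021 [-0.0498  0.093   0.021 ] [0.46 0.61 2.06]
0.02 [-0.0499  0.093   0.02  ] [0.75 1.08 2.96]
0.019 [-0.0498  0.093   0.019 ] [1.5  0.16 3.54]
0.018 [-0.0498  0.093   0.018 ] [ 1.58 -0.12  3.88]
0.017 [-0.0498  0.093   0.017 ] [0.89 0.53 3.88]
0.016 [-0.0498  0.093   0.016 ] [1.5  0.22 5.18]
0.0156 [-0.0499  0.093   0.0157] [0.63 0.46 3.56]
0.0152 [-0.0499  0.093   0.0152] [1.76 1.22 4.64]
0.0148 [-0.0498  0.093   0.0151] [-0.92  0.5  11.5 ]
held [-0.0498  0.093   0.0151] [-0.97  0.35  9.97] 33.64
up 34.73 [ 0.26 -0.84 -0.07]
36.4833
```

View pics/scene5.png

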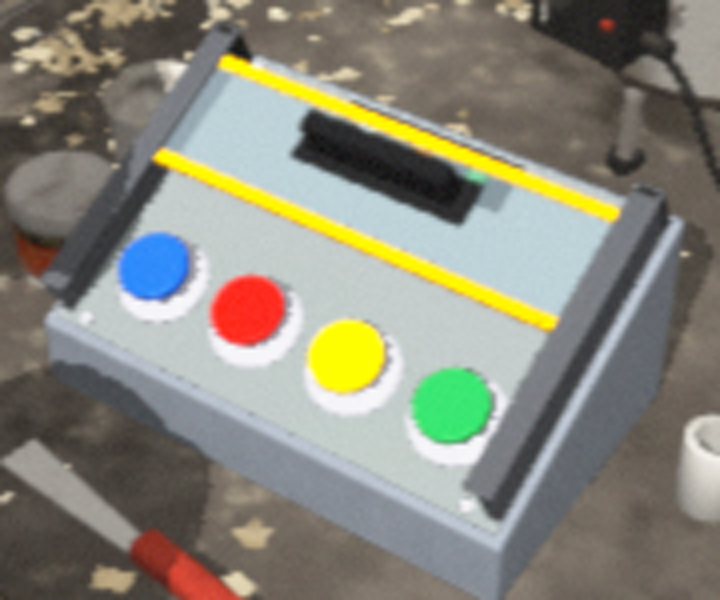

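View pics/top5.png

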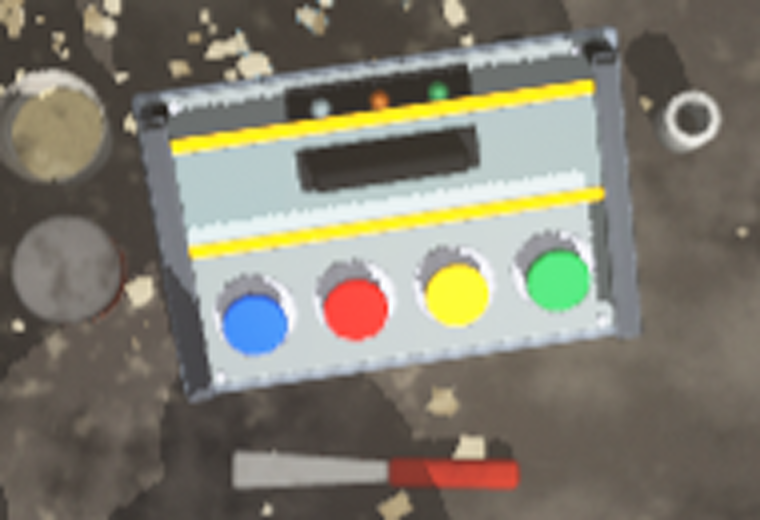

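```bash
python3 - <<'E'
from h import *
from workcell import bot
for n,pts in [("scene0",[(138,178),(540,356),(68,285),(472,477)]),("scene5",[(220,56),(620,212),(155,158),(555,330)])]:
    C=pickle.load(open(f"pics/{n}.pkl","rb"))
    print(n,[least_squares(lambda a:proj(C,W(a[0],a[1],.028))-S(*q),[0,0]).x.round(4).tolist() for q in pts])
E
```

```text
scene0 [[-0.0126, 0.1277], [-0.0129, -0.1232], [-0.0838, 0.1262], [-0.0817, -0.1237]]
scene5 [[0.0732, 0.1283], [0.0735, -0.1221], [0.002, 0.1259], [0.0024, -0.1233]]
```

```bash
python3 - <<'E'
from workcell import bot
bot.job_done(); print(bot.current_clock())
E
```

```text
the job is handed in; nothing more can be done
the job is handed in; nothing more can be done
```

I slid the guard up to its stop, then pressed green, yellow and blue in that order, and handed the job in at about 36.5 s of the 61 s allowed.

- **Guard:** it stopped solidly, and 27 N of push moved it no further. It stayed there in the final pictures.
- **Keys:** each went down to a clear stop and was held there for about 1.1 s, then sprang up before the next one.

| Key | Travel to stop | Holding force |
|---|---|---|
| Green | about 9 mm | 15.5 N |
| Yellow | about 11.5 mm | 13 N |
| Blue | about 6.5 mm | 10 N |

- **Final pictures:** all four caps are up and the red key was not touched. The tin, cup, tube and spatula look where they were, and the arm is clear of everything.
- **One mismatch:** the guard's travel measured about 84–85 mm from the pictures and from the arm, not the stated 90 mm. Its end position fits the stop within about 2 mm if its 0 is centred over the keys, so it probably started a few millimetres open. I did not confirm that.

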